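Locate a die plate against two dowels and an end stop

TASK

Lift the loose die plate by its block onto the steel fixture bed and lay it flat, with a long side facing the two dowels. Push it sideways until that side bears on both dowels, then slide it along them until its end bears on the end stop's screw, and leave it there, touching all three, with the gripper clear. Feel for the contacts and at each press firmly for a moment but gently (about 10 N, and never more than 30 N on a dowel or the stop); leave the other things on the bench alone.

Things in the scene. Friction and masses are not known exactly. Their poses are not given: they have to be found in the camera images.
- plate: Loose die plate: aluminium, 130 (x) by 76 (y) by 16 mm; on its top centre a steel block 46 (x) by 24 (y) mm, from 16 to 50 mm above the underside: grip it across the 24 mm. 0.46 to 0.7 kg; underside and edges lightly oiled (friction about 0.25). Origin: centre of the underside, z up. Alike when turned half round, so either long side may face the dowels. Starts flat on the bench at any yaw within 1.2 rad.
- bed: Fixture bed fixed to the bench, left or right, within 0.6 rad of straight: dark steel slab 230 (x) by 150 (y) by 20 mm, flat top. Origin: centre of the underside, z up. Dowels stand along its +y side, the end stop near its +x end; the plate goes to their -y and -x.
- dowel_a: First dowel: fixed upright steel pin, 12 mm diameter, 26 mm above the bed top. Origin: on its axis at the bed top; 25 mm to -x and 50 mm to +y of the bed's origin, set for each job up to 3 mm either way along the bed's y, so the located plate need not be parallel to the bed.
- dowel_b: Second dowel: same pin, 35 mm to +x and 50 mm to +y of the bed's origin, likewise set up to 3 mm either way on its own. When the plate's long side touches both, the pins' axes are 44 mm from the plate's centre line.
- stop: End stop, fixed on the bed: dark block 18 (x) by 36 (y) by 26 mm with a level 12 mm steel screw standing out of its -x face, round end (screw_end, 6 mm radius), axis 9 mm above the bed top. Origin: centre of the block's underside, at the bed top, 106 mm to +x and 6 mm to +y of the bed's origin; x as the bed's. The screw's end stands 20 to 50 mm to -x of this origin: set anew each time, not in this pose, so find it by feel.
- oiler: White plastic oil bottle, 56 mm diameter, 130 mm tall, standing on the bench farther from the robot, to the left; origin at the centre of its base. To be left alone.
- riser: Dark steel block 70 by 50 by 30 mm with a round steel post of 32 mm diameter on top (60 mm tall in all), standing on the bench farther from the robot, to the right; origin at the centre of its base. To be left alone.
- wrench: A steel wrench lying across the bench farther from the robot, near the middle; origin on its underside. To be left alone.
Not all that is in view belongs to the job. What is shaped like the plate but pink or yellow is not meant.

How it is judged:
By the outcome, as a careful person would: the job done as asked, in the order asked, and still so for the second after the job is handed in, with the robot touching nothing.
It also fails if it takes over 72 s, if anything falls off the work surface, if the arm or the gripper's body presses on something with over 40 N, if the wrist force passes 120 N, or if a joint passes its speed limit or range.

ROBOT

A 7-joint arm with a two-finger parallel gripper is mounted at the origin on the work surface. World frame = base frame: x ahead of the robot, y to its left, z up, the work surface at z = 0. Lengths are in m, angles in rad, forces in N, time in s.
With the tool pointing down it reaches from about 0.425 to 0.925 m from the base axis. Payload 6.8 kg.
Tool frame: the origin (TCP) lies midway between the tips of the shut fingers; the grasp point (between the pads) lies 19 mm behind it; x points along the fingers, y is the direction in which the jaws open and shut, and the axes are right-handed (so a half turn about x gives the same grasp; the last joint's range is limited). The gripper opens to 85 mm and grips with 20 to 120 N. Pads are 22 mm wide; open, the fingers measure 114 mm over their backs; the gripper's body (76 mm by 85 mm) begins 54 mm behind the grasp point. The pads swing forward as they close: fully open they stand 13 mm farther back than shut.
Start: joints at [-1.388, 0.477, 0.022, 1.555, -0.011, 1.109, -0.083], TCP at [0.194, 0.647, 0.231] pointing down, gripper open.
Joint ranges: [-2.96, 2.96], [-0.34, 2.1], [-1.41, 1.46], [0.24, 2.44], [-1.37, 4.51], [0.17, 1.92], [-2.96, 2.96]. Speed limits (rad/s): [2.39, 2.39, 3.14, 3.14, 3.14, 3.14, 3.14].

INTERFACE

Orientations are given as a rotation vector (axis times angle).
In Python, from bench import r, viewer, nets gives the robot as it stands.
- The arm moves only by the shell command python3 -m pendant 'ROWS' [FORCE]. ROWS is JSON, one flat list of numbers, 5 for each row, row after row: the finger opening in mm, from 0 to 85.4, then the shift along the tool's x, y, z in mm, then the turn about the tool's x in rad. A call has 1 to 20 rows; each row shifts and turns the commanded pose from where the row before left it, along the tool's axes as they then stand; what a row does not reach is not made up. A row lasts 1/8 s, in which the tool goes at most 62.5 mm and 10.7 degrees, less where a joint would pass 70% of its speed; a pose out of reach is approached as far as the arm can. A call with a gripper value outside its range is refused whole. The fingers move at their own pace and stop on an object; FORCE is the grip in N (left out, the last holds). Time passes only in rows, so rows that do not move let the fingers close. It gives the time, the measured TCP pose, the force and the opening at its end, in the units of the state.
- r.get_obs(): the state, without advancing time (a new reading comes with each control period).
- viewer.grab_frame(name): name is "scene" or "top"; returns (picture, depth): 480x640x3 uint8, red, green, blue; 480x640 float32, m along the optical axis (not along the pixel's ray), 0 where there is no reading.
- viewer.calibration(name): a dict with "mtx" (3x3 intrinsics, pixels), "world_to_cam" (4x4, takes a point from world to camera coordinates). Camera axes: x right, y up, looking along -z (the intrinsics and any distortion apply to the point x, -y, -z); pixel columns grow to the right and rows downward; lengths in m; the calibration is good to about 2 mm. A picture is of the moment at which its call begins. calibration takes no time and is no camera call.
- r.hand_in(): hands the job in, once; it reports no verdict.
Trained networks look in the newest picture that a camera, given by its name, has taken for a name from the list of things; names that differ only in an ending like _2 or _b are one class to them, and where a whole thing is asked for, a point or a joint stands for the part that bears it (a point fixed in the world has none). Each returns a list of dicts, best first, with "score" (0 to 1); they miss things now and then, are a little off and sometimes report something else, mostly with a low value. They report only what shows in the picture. A call takes as long as a camera call. They do not tell look-alikes from the thing itself.
- nets.look_for(name, camera): "location" ([x, y, z] in m, in world coordinates, good to about 4 mm: the middle of the surface that is visible of it).
- nets.silhouettes(name, camera): "mask" (480x640 bool, what is visible of it).
The state is a dict: "clock": time; "joints": joint angles; "qvel": joint speeds; "tau": joint torques, N m; "tcp_pos": TCP position; "orientation": TCP orientation; "contact_force": force on the tool from outside, world axes, zero at the start; "moment": the same for the moment, N m; "grip_width": finger opening in m.
Only numpy, scipy, OpenCV 4.12 (cv2) and the standard library are available. Lean on these libraries where they do the work, as an engineer would, in place of code of your own. Each camera call takes 0.05 s, during which the arm holds its last target. There are 200 camera calls.

## Working session

There is one attempt and no reset: what is moved stays moved. The work goes in short steps, Python scripts to look and compute and a shell command to move; the robot and the scene stay as the last step left them, time stands still between calls to the robot, and variables do not carry over. Pictures are saved under pics/ and viewed, about 8 in all and at most 12, crops included, and the job is handed in when it is done.

```bash
ls; mkdir -p pics
python3 - <<'E'
from bench import r,viewer,nets
import cv2,numpy as np
o=r.get_obs();print(o)
for c in("scene","top"):
    p,d=viewer.grab_frame(c);cv2.imwrite(f"pics/{c}0.png",p[:,:,::-1]);np.savez(f"pics/{c}0.npz",p=p,d=d)
    print(c,viewer.calibration(c))
    for n in("plate","bed","dowel_a","stop"):
        print(c,n,[(np.round(k["location"],3),round(k["score"],2)) for k in nets.look_for(n,c)][:4])
E
```

```text
pics
{'clock': 0.0, 'joints': array([-1.38807527,  0.47780809,  0.02231567,  1.55648442, -0.01152655,
        1.10929477, -0.0831179 ]), 'qvel': array([-0.00198328, -0.00113649,  0.00105658, -0.00073887, -0.00159458,
       -0.00152875,  0.00073313]), 'tau': array([-1.85780627e-04, -5.96476150e+01,  1.60775285e+00, -2.81182677e+01,
        1.24316677e-02,  9.56623204e-03,  6.33424875e-06]), 'tcp_pos': array([0.19336782, 0.64607259, 0.23030597]), 'orientation': array([ 0.22679488,  1.55888354, -0.22972492]), 'contact_force': array([ 0.52974083, -0.29393067, -0.87242809]), 'moment': array([-0.02701271, -0.01779199,  0.04075568]), 'grip_width': 0.08560277831651351}
scene {'mtx': array([[521.23484514,   0.        , 325.37984819],
       [  0.        , 521.23484514, 237.22641582],
       [  0.        ,   0.        ,   1.        ]]), 'world_to_cam': array([[-0.1260608 ,  0.99199231,  0.00774137,  0.05654191],
       [-0.70685649, -0.09529599,  0.70090839,  0.31168692],
       [ 0.69603346,  0.08288503,  0.71320929, -1.49240815],
       [ 0.        ,  0.        ,  0.        ,  1.        ]])
[... 346 characters left out ...]
rray([[542.8140587 ,   0.        , 324.03804028],
       [  0.        , 542.8140587 , 230.62510204],
       [  0.        ,   0.        ,   1.        ]]), 'world_to_cam': array([[-0.02469071, -0.99928295, -0.0287047 ,  0.03355442],
       [ 0.9963796 , -0.02693527,  0.08063612, -0.48118451],
       [-0.08135147, -0.02660982,  0.99633019, -1.45347661],
       [ 0.        ,  0.        ,  0.        ,  1.        ]])}
top plate [(array([ 0.347, -0.118,  0.016]), 0.92), (array([ 0.196, -0.362,  0.01 ]), 0.64), (array([ 0.442, -0.328,  0.012]), 0.61), (array([ 0.537, -0.16 ,  0.021]), 0.57)]
top bed [(array([0.53 , 0.174, 0.016]), 0.81)]
top dowel_a []
top stop [(array([0.624, 0.201, 0.044]), 0.63)]
```

View pics/top0.png

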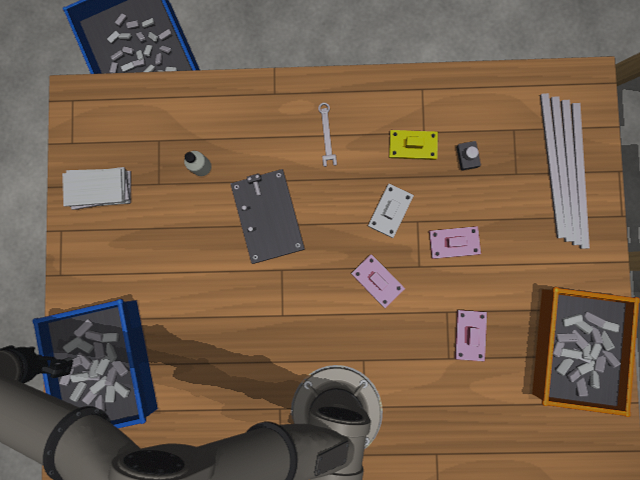

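View pics/scene0.png

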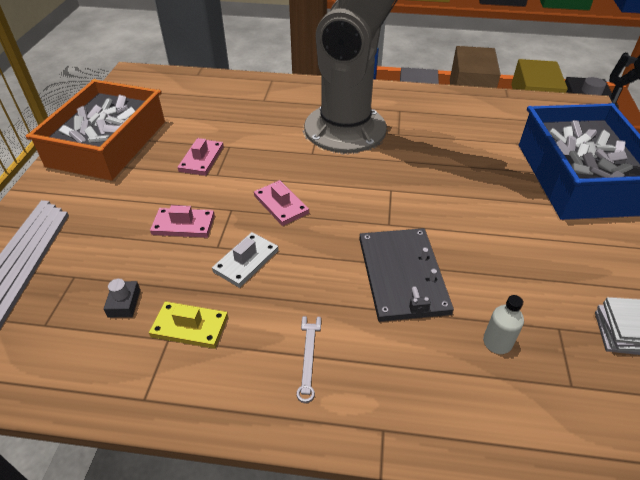

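The top view shows the silver plate (grey, at about (390,210)), with its block, and pink and yellow decoys around it. The bed is at (268,216) with dowels at (245,208) and (251,229), and the stop at (255,182). The scene view agrees: plate at (246,258), bed at (405,272), stop at (418,300).

```bash
cat > h.py <<'E'
import numpy as np,cv2
from bench import r,viewer,nets
def cloud(c,d):
    k=viewer.calibration(c);M=k["mtx"];T=np.linalg.inv(k["world_to_cam"])
    v,u=np.mgrid[:480,:640];x=(u-M[0,2])/M[0,0]*d;y=(v-M[1,2])/M[1,1]*d
    P=np.stack([x,-y,-d],-1)@T[:3,:3].T+T[:3,3];P[d==0]=np.nan;return P
def rect(Q):
    (cx,cy),(w,h),a=cv2.minAreaRect((Q[:,:2]*1000).astype(np.float32))
    if w<h:w,h,a=h,w,a+90
    a=(a+90)%180-90
    return np.round([cx,cy,w,h],1),round(np.deg2rad(a),3)
E
python3 - <<'E'
from h import *
for c in("top","scene"):
    f=np.load(f"pics/{c}0.npz");P=cloud(c,f["d"]);p=f["p"].astype(int)
    x,y,z=P[...,0],P[...,1],P[...,2]
    w=np.hypot(x-.545,y+.16)<.085
    sel=lambda m:P[m&np.isfinite(z)]
    print(c,"table z",np.nanmedian(z[(np.hypot(x-.55,y)<.05)]))
    for n,l,h in(("plate",.009,.07),("block",.043,.06)):
        Q=sel(w&(z>l)&(z<h));print(n,len(Q),rect(Q),np.median(Q[:,2]))
    b=(abs(x-.55)<.16)&(abs(y-.17)<.13)
    Q=sel(b&(z>.012)&(z<.027));print("bed",rect(Q),np.median(Q[:,2]))
    m=(b&(z>.034)&(z<.09)).astype(np.uint8)
    n,L=cv2.connectedComponents(m)
    for i in range(1,n):
        Q=P[L==i]
        if len(Q)>4:print(len(Q),Q.mean(0).round(4),rect(Q),Q[:,2].max())
    a=nets.silhouettes("bed",c)
    if a:
        m=a[0]["mask"];Q=sel(m&(z>.01)&(z<.03));print("bedmask",rect(Q))
    v,u=np.where(b&np.isfinite(z));cv2.imwrite(f"pics/{c}crop.png",cv2.resize(f["p"][v.min():v.max(),u.min():u.max(),::-1],None,fx=4,fy=4,interpolation=2)[:600,:800])
    print(u.min(),v.min())
E
```

```text
top table z -0.001113100567853742
plate 1288 (array([ 538.6, -148.5,  135.6,  106.2]), np.float64(-0.463)) 0.01563381060761293
block 153 (array([ 533.6, -162.6,   46.3,   23.9]), np.float64(-0.492)) 0.04873661427921583
bed (array([527.7, 175.7, 230.7, 150.8]), np.float64(0.245)) 0.018967185994494207
100 [0.6278 0.206  0.0443] (array([627.9, 206.6,  35.8,  20.2]), np.float64(-1.339)) 0.05224730531243482
23 [0.5985 0.1986 0.0368] (array([599.8, 198.9,  31.3,   9.4]), np.float64(0.104)) 0.0396272524458281
18 [0.5486 0.2331 0.0446] (array([548.4, 233.4,  11.2,   9.9]), np.float64(-0.966)) 0.05031029824547151
17 [0.4912 0.2165 0.044 ] (array([490.8, 216.9,   9.7,   8.2]), np.float64(1.518)) 0.05219002421781238
bedmask (array([527.8, 175.7, 230.4, 150.7]), np.float64(0.244))
223 150
scene table z 0.00019402589586986485
plate 1705 (array([ 537. , -162.4,  133.5,   78.6]), np.float64(-0.484)) 0.016729831419690422
block 225 (array([ 537.5, -162.6,   46.3,   28.2]), np.float64(-0.42)) 0.04973177883086932
bed (array([530.1, 175.6, 234.3, 151.5]), np.float64(0.241)) 0.02018026095473019
38 [0.4971 0.2167 0.0433] (array([495.8, 216.3,  11.7,  11.4]), np.float64(-1.063)) 0.04918617973409933
44 [0.5541 0.2332 0.0434] (array([553.1, 233.1,  11.8,  11.5]), np.float64(0.94)) 0.04847760460669892
248 [0.631  0.2053 0.043 ] (array([617.5, 201.7,  53.1,  37.2]), np.float64(0.331)) 0.05156324628339448
bedmask (array([691.7, 351.9,  54. ,  25.6]), np.float64(1.181))
330 223
```

```bash
cat >> h.py <<'E'
from scipy.spatial.transform import Rotation as Ro
def go(*targets):
    """from the measured pose: shift in tool axes (mm) to each world target, in turn, yaw change to align tool y to plate yaw"""
    o=r.get_obs();R=Ro.from_rotvec(o["orientation"]).as_matrix();p=o["tcp_pos"]
    ty=np.arctan2(R[1,1],R[0,1])
    print("t",round(float(o["clock"]),2),"tcp",(p*1000).round(1),"F",o["contact_force"].round(1),"M",o["moment"].round(2),"w",round(o["grip_width"]*1000,1),"toolx",R[:,0].round(3),"tooly ang",ty.round(4))
    for t in targets:
        t=np.array(t[:3]);print(" to",t,"shift mm",(R.T@(t-p)*1000).round(1));p=t
    return ty
E
python3 - <<'E'
from h import *
ty=go((.45,.25,.2),(.536,-.162,.15))
a=-0.486+np.pi/2
print("turn about tool x (world -z):",[-( (a-ty+np.pi/2)%np.pi-np.pi/2)], r.get_obs()["joints"].round(2))
E
```

```text
t 0.6 tcp [193.5 646.7 231.3] F [-0.2 -0.7 -0.9] M [-0.06  0.1   0.02] w 85.3 toolx [ 0.  0. -1.] tooly ang 1.28
 to [0.45 0.25 0.2 ] shift mm [  31.3 -306.5  359.4]
 to [ 0.536 -0.162  0.15 ] shift mm [  50.  -370.   200.5]
turn about tool x (world -z): [np.float64(0.19517942689021117)] [-1.39  0.48  0.02  1.56 -0.01  1.11 -0.08]
```

```bash
python3 -m pendant '[85,3,-31,36,0,85,3,-31,36,0,85,3,-31,36,0,85,3,-31,36,0,85,3,-31,36,0,85,3,-31,36,0,85,3,-31,36,0,85,3,-31,36,0,85,3,-31,36,0,85,3,-31,36,0,85,5,-37,20,0,85,5,-37,20,0,85,5,-37,20,0,85,5,-37,20,0,85,5,-37,20,0,85,5,-37,20,0,85,5,-37,20,0,85,5,-37,20,0,85,5,-37,20,0,85,5,-37,20,0]'
python3 -m pendant '[85,0,0,0,0.1,85,0,0,0,0.095,85,0,0,0,0]'
python3 - <<'E'
from h import *
p,d=viewer.grab_frame("scene");P=cloud("scene",d);z=P[...,2]
w=(np.hypot(P[...,0]-.537,P[...,1]+.162)<.08)&(z>.009)&(z<.07);print(rect(P[w]))
ty=go((.5365,-.1625,.15),(.5365,-.1625,.02))
print("turn",-((-0.486+np.pi/2-ty+np.pi/2)%np.pi-np.pi/2))
E
```

```text
clock: 3.1
tcp_pos: [0.5355, -0.1666, 0.1514]
orientation: [0.228, 1.558, -0.228]
contact_force: [0.6, -0.2, 0.4]
grip_width: 0.0846
clock: 3.48
tcp_pos: [0.5351, -0.1653, 0.1513]
orientation: [0.38, 1.537, -0.38]
contact_force: [0.4, -0.2, -0.0]
grip_width: 0.085
(array([ 537.4, -162.2,  133.8,   80.6]), np.float64(-0.492))
t 3.52 tcp [ 535.2 -165.3  151.4] F [0.6 0.8 0.4] M [-0.04 -0.01 -0.02] w 85.1 toolx [ 0. -0. -1.] tooly ang 1.0872
 to [ 0.5365 -0.1625  0.15  ] shift mm [ 1.4  3.1 -0.1]
 to [ 0.5365 -0.1625  0.02  ] shift mm [130.   0.  -0.]
turn 0.002364318317230829
```

```bash
python3 -m pendant '[85,22,3,0,0,85,22,0,0,0,85,22,0,0,0,85,22,0,0,0,85,20,0,0,0,85,15,0,0,0,85,8,0,0,0,85,0,0,0,0]' 40
python3 -m pendant '[10,0,0,0,0,10,0,0,0,0,10,0,0,0,0,10,0,0,0,0,10,0,0,0,0,10,0,0,0,0,10,0,0,0,0,10,0,0,0,0]' 60
python3 -m pendant '[10,-10,0,0,0,10,-15,0,0,0,10,-25,0,0,0,10,-25,0,0,0,10,-25,0,0,0,10,0,0,0,0,10,0,0,0,0]'
python3 - <<'E'
from h import *
go()
for c in("scene","top"):
    p,d=viewer.grab_frame(c);P=cloud(c,d)
    cv2.imwrite(f"pics/{c}1.png",p[:,:,::-1])
m=p
E
```

```text
clock: 4.53
tcp_pos: [0.5363, -0.1626, 0.0201]
orientation: [0.381, 1.538, -0.381]
contact_force: [0.1, -0.3, -0.1]
grip_width: 0.0853
clock: 5.52
tcp_pos: [0.5368, -0.1628, 0.0208]
orientation: [0.381, 1.536, -0.381]
contact_force: [-1.0, 0.6, 5.9]
grip_width: 0.0232
clock: 6.4
tcp_pos: [0.5358, -0.1623, 0.1197]
orientation: [0.381, 1.538, -0.381]
contact_force: [0.6, -0.6, -4.9]
grip_width: 0.0227
t 6.4 tcp [ 535.8 -162.3  119.7] F [ 0.6 -0.6 -4.9] M [-0.04  0.   -0.06] w 22.7 toolx [-0.001  0.    -1.   ] tooly ang 1.0853
```

```bash
python3 -m pendant '[10,0,0,0,-0.154,10,0,0,0,-0.154,10,0,0,0,-0.154,10,0,0,0,-0.154,10,0,0,0,-0.153,10,0,0,0,0]'
python3 - <<'E'
from h import *
go((.5054,.1586,.12),(.5054,.1586,.05))
E
```

```text
clock: 7.25
tcp_pos: [0.5357, -0.1628, 0.1193]
orientation: [-0.22, 1.561, 0.222]
contact_force: [0.2, -0.0, -4.7]
grip_width: 0.0232
t 7.25 tcp [ 535.7 -162.8  119.3] F [ 0.2 -0.  -4.7] M [-0.03 -0.02  0.01] w 23.2 toolx [-0.002  0.001 -1.   ] tooly ang 1.8522
 to [0.5054 0.1586 0.12  ] shift mm [ -0.5 317.1  60.2]
 to [0.5054 0.1586 0.05  ] shift mm [70.  -0.1  0.1]
```

```bash
python3 -m pendant '[10,0,20,4,0,10,0,37,7,0,10,0,40,8,0,10,0,40,8,0,10,0,40,8,0,10,0,40,8,0,10,0,40,8,0,10,0,35,6,0,10,0,25,3,0,10,0,0,0,0,10,0,0,0,0]'
python3 - <<'E'
from h import *
go((.5054,.1586,.12))
for c in("scene","top"):
    p,d=viewer.grab_frame(c);cv2.imwrite(f"pics/{c}2.png",p[:,:,::-1])
    P=cloud(c,d);x,y,z=P[...,0],P[...,1],P[...,2]
    m=(abs(x-.505)<.1)&(abs(y-.16)<.1)&(z>.1)&(z<.124)
    n,L,s,_=cv2.connectedComponentsWithStats(m.astype(np.uint8));i=1+s[1:,4].argmax()
    print(c,rect(P[L==i]),np.median(P[L==i][:,2]),s[i,4])
E
```

```text
clock: 8.62
tcp_pos: [0.5053, 0.1576, 0.1199]
orientation: [-0.221, 1.56, 0.22]
contact_force: [-0.0, -0.1, -4.9]
grip_width: 0.0234
t 8.62 tcp [505.3 157.6 119.9] F [-0.  -0.1 -4.9] M [-0.06  0.02 -0.04] w 23.4 toolx [-0.001 -0.001 -1.   ] tooly ang 1.8516
 to [0.5054 0.1586 0.12  ] shift mm [-0.1  1.   0.3]
scene (array([507.3, 156.7, 131.5,  77. ]), np.float64(0.28)) 0.11496428527293634 1324
top (array([478.7, 122.6,  65.1,  25.3]), np.float64(0.269)) 0.11378223463566783 222
```

View pics/scene2.png

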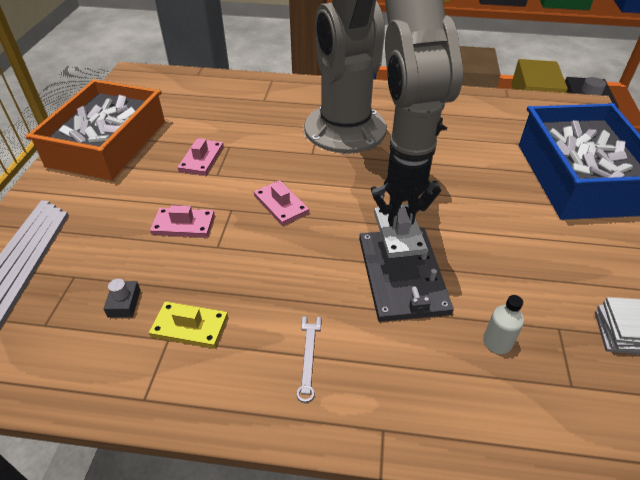

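The plate is held level, at (403,238), above the near part of the bed, clear of the dowels (432,273) and the stop (420,300). Next I lower it by feel.

```bash
python3 -m pendant '[10,20,0,0,0,10,25,0,0,0,10,20,0,0,0,10,9,0,0,0,10,2,0,0,0,10,0,0,0,0]'
python3 -m pendant '[10,1,0,0,0,10,0,0,0,0]';python3 -m pendant '[10,1,0,0,0,10,0,0,0,0]'; python3 -m pendant '[10,1,0,0,0,10,0,0,0,0]'
```

```text
clock: 9.48
tcp_pos: [0.506, 0.1584, 0.0448]
orientation: [-0.222, 1.558, 0.222]
contact_force: [0.7, -0.0, -4.8]
grip_width: 0.0232
clock: 9.72
tcp_pos: [0.5057, 0.1586, 0.0437]
orientation: [-0.222, 1.559, 0.222]
contact_force: [-0.0, 0.7, -5.5]
grip_width: 0.0229
clock: 9.98
tcp_pos: [0.5054, 0.1585, 0.0423]
orientation: [-0.222, 1.559, 0.222]
contact_force: [-0.2, 0.3, -4.4]
grip_width: 0.0233
clock: 10.22
tcp_pos: [0.5054, 0.1585, 0.0412]
orientation: [-0.222, 1.56, 0.222]
contact_force: [-0.4, -0.6, -4.6]
grip_width: 0.0234
```

```bash
python3 -m pendant '[10,0.4,0,0,0,10,0,0,0,0]';python3 -m pendant '[10,0.4,0,0,0,10,0,0,0,0]'; python3 -m pendant '[10,0.3,0,0,0,10,0,0,0,0]'
```

```text
clock: 10.48
tcp_pos: [0.5055, 0.1584, 0.0409]
orientation: [-0.222, 1.559, 0.222]
contact_force: [0.1, 0.2, -4.3]
grip_width: 0.0228
clock: 10.72
tcp_pos: [0.5057, 0.1585, 0.0408]
orientation: [-0.222, 1.559, 0.222]
contact_force: [-1.0, -0.6, 0.1]
grip_width: 0.0232
clock: 10.98
tcp_pos: [0.5059, 0.1586, 0.0408]
orientation: [-0.222, 1.559, 0.222]
contact_force: [-2.5, -1.0, 4.6]
grip_width: 0.0232
```

```bash
python3 -m pendant '[10,-0.3,0,0,0,10,0,3,2,0,10,0,3,3,0,10,0,3,3,0,10,0,1,0,0,10,0,0,0,0,10,0,0,0,0]'
cat > s.py <<'E'
from h import *
F=[];M=[]
for _ in range(1):
    o=r.get_obs();R=Ro.from_rotvec(o["orientation"]).as_matrix();F.append(R.T@o["contact_force"]);M.append(R.T@o["moment"])
p=o["tcp_pos"]*1000;u=R[:,2];n=R[:,1]
print("t",round(float(o["clock"]),2),"tcp",p.round(2),"Ftool",np.round(F,1),"Mtool",np.round(M,2),"along,n",round(float(p@u),2),round(float(p@n),2),"yaw",round(float(np.arctan2(R[1,1],R[0,1])-np.pi/2),4))
E
python3 s.py; python3 -m pendant '[10,0,1,0,0,10,0,0,0,0]' >/dev/null; python3 s.py;python3 -m pendant '[10,0,1,0,0,10,0,0,0,0]' >/dev/null; python3 s.py
```

```text
clock: 11.85
tcp_pos: [0.5111, 0.1708, 0.0408]
orientation: [-0.222, 1.558, 0.223]
contact_force: [1.4, 1.2, 3.5]
grip_width: 0.0234
t 11.85 tcp [511.05 170.8   40.77] Ftool [[-3.5  0.8  1.6]] Mtool [[-0.05 -0.3  -0.05]] along,n 538.49 21.13 yaw 0.2834
t 12.1 tcp [510.54 171.22  40.79] Ftool [[-5.4 -1.3  0.8]] Mtool [[ 0.04 -0.3  -0.17]] along,n 538.08 21.92 yaw 0.2829
t 12.35 tcp [510.13 171.9   40.77] Ftool [[-6.4 -1.1  1.1]] Mtool [[-0.   -0.05 -0.26]] along,n 537.85 22.8 yaw 0.2826
```

```bash
python3 -m pendant '[10,-0.4,0.5,0,0,10,0,0.5,0,0,10,0,0,0,0]' >/dev/null; python3 s.py;for i in 1 2 3; do python3 -m pendant '[10,0,0.6,0,0,10,0,0,0,0]' >/dev/null; python3 s.py;done
```

```text
t 12.72 tcp [509.19 172.98  40.78] Ftool [[-4.9 -1.7 -0.4]] Mtool [[ 0.05  0.02 -0.34]] along,n 537.21 23.84 yaw 0.2831
t 12.97 tcp [509.07 173.73  40.77] Ftool [[-4.  -1.2 -1.5]] Mtool [[ 0.    0.08 -0.3 ]] along,n 537.32 24.49 yaw 0.2833
t 13.22 tcp [508.99 174.4   40.78] Ftool [[-1.9 -0.5 -0.4]] Mtool [[ 0.02  0.06 -0.23]] along,n 537.44 25.16 yaw 0.2833
t 13.47 tcp [508.89 174.98  40.79] Ftool [[-1.3 -1.8 -0.2]] Mtool [[ 0.06 -0.03 -0.23]] along,n 537.51 25.77 yaw 0.2833
```

```bash
for i in 1 2 3; do python3 -m pendant '[10,0,0.4,0,0,10,0,0,0,0]' >/dev/null; python3 s.py;done
```

```text
t 13.72 tcp [508.78 175.39  40.78] Ftool [[-0.8 -0.5 -0.8]] Mtool [[-0.02 -0.09 -0.18]] along,n 537.52 26.19 yaw 0.2833
t 13.97 tcp [508.66 175.73  40.8 ] Ftool [[-0.8 -1.2  0.8]] Mtool [[ 0.04 -0.07 -0.13]] along,n 537.49 26.54 yaw 0.2833
t 14.22 tcp [508.53 176.13  40.8 ] Ftool [[ 0.8 -0.5  1.1]] Mtool [[ 0.03 -0.05 -0.09]] along,n 537.48 26.99 yaw 0.2833
```

```bash
for i in 1 2 3 4; do python3 -m pendant '[10,0,0.4,0,0,10,0,0,0,0]' >/dev/null; python3 s.py;done
```

```text
t 14.47 tcp [508.38 176.47  40.8 ] Ftool [[ 2.  -1.1 -0.4]] Mtool [[ 0.01 -0.03 -0.09]] along,n 537.43 27.34 yaw 0.2833
t 14.72 tcp [508.37 176.57  40.8 ] Ftool [[ 0.4 -1.1 -0.5]] Mtool [[ 0.01  0.02 -0.25]] along,n 537.43 27.67 yaw 0.2828
t 14.97 tcp [508.3  176.64  40.82] Ftool [[ 0.5 -2.9  1.2]] Mtool [[ 0.16  0.03 -0.6 ]] along,n 537.38 27.93 yaw 0.2825
t 15.22 tcp [508.25 176.79  40.82] Ftool [[ 1.2 -5.5 -0.6]] Mtool [[ 0.22  0.09 -1.06]] along,n 537.36 28.16 yaw 0.2823
```

```bash
python3 -m pendant '[10,0,0,0,0.003,10,0,0,0,0]' >/dev/null; python3 s.py;python3 -m pendant '[10,0,0.3,0,0,10,0,0,0,0]' >/dev/null; python3 s.py; python3 s.py
```

```text
t 15.47 tcp [508.17 176.83  40.83] Ftool [[ 0.9 -6.1 -1.3]] Mtool [[ 0.12  0.14 -1.09]] along,n 537.21 29.72 yaw 0.2796
t 15.72 tcp [508.14 176.85  40.85] Ftool [[ 0.5 -6.8 -0.2]] Mtool [[ 0.09  0.17 -1.26]] along,n 537.19 29.8 yaw 0.2794
t 15.72 tcp [508.14 176.85  40.85] Ftool [[ 0.5 -6.8 -0.2]] Mtool [[ 0.09  0.17 -1.26]] along,n 537.19 29.8 yaw 0.2794
```

```bash
python3 -m pendant '[10,0,0,0,0,10,0,0,0,0]' >/dev/null; python3 s.py;python3 -m pendant '[10,0,0.2,0,0.003,10,0,0,0,0]' >/dev/null; python3 s.py; python3 -m pendant '[10,0,0,0,0,10,0,0,0,0]' >/dev/null; python3 s.py
```

```text
t 15.97 tcp [508.15 176.84  40.82] Ftool [[ 0.5 -5.4 -1.2]] Mtool [[ 0.11  0.13 -1.19]] along,n 537.19 29.81 yaw 0.2794
t 16.23 tcp [508.08 176.91  40.84] Ftool [[-0.1 -6.8 -1. ]] Mtool [[ 0.05  0.17 -1.28]] along,n 537.06 31.3 yaw 0.2768
t 16.48 tcp [508.1  176.89  40.85] Ftool [[-0.  -6.8 -1.9]] Mtool [[ 0.02  0.24 -1.3 ]] along,n 537.07 31.28 yaw 0.2768
```

```bash
for i in 1 2 ; do python3 -m pendant '[10,0,0.5,0,-0.004,10,0,0,0,0]' >/dev/null; python3 s.py;done
```

```text
t 16.73 tcp [508.16 176.92  40.87] Ftool [[ 0.4 -7.2 -0.7]] Mtool [[ 0.2   0.16 -1.55]] along,n 537.23 29.58 yaw 0.2799
t 16.98 tcp [508.2  176.91  40.91] Ftool [[-0.2 -8.  -1.2]] Mtool [[ 0.31  0.13 -1.82]] along,n 537.37 27.95 yaw 0.2829
```

```bash
python3 -m pendant '[10,0,0,0,0,10,0,0,0,0]' >/dev/null; python3 s.py;for i in 1 2 ; do python3 -m pendant '[10,0,0.7,0,-0.001,10,0,0,0,0,10,0,0,0,0]' >/dev/null; python3 s.py;done; python3 -c "
from h import *;go()"
```

```text
t 17.23 tcp [508.18 176.9   40.89] Ftool [[-0.  -9.1 -1. ]] Mtool [[ 0.31  0.16 -1.81]] along,n 537.34 27.97 yaw 0.2828
t 17.6 tcp [508.18 176.94  40.91] Ftool [[-0.1 -9.9 -0.4]] Mtool [[ 0.42  0.08 -2.17]] along,n 537.36 27.79 yaw 0.2832
t 17.98 tcp [508.2  176.99  40.97] Ftool [[ -0.2 -11.7  -0.6]] Mtool [[ 0.4   0.12 -2.52]] along,n 537.4 27.64 yaw 0.2835
t 17.98 tcp [508.2 177.   41. ] F [  2.7 -11.4   0.2] M [-2.45 -0.6  -0.4 ] w 23.3 toolx [ 0.    -0.003 -1.   ] tooly ang 1.8543
```

```bash
for i in 1 2 3; do python3 -m pendant '[10,0,0.7,0,-0.0005,10,0,0.7,0,0,10,0,0,0,0]' >/dev/null; python3 s.py;done
```

```text
t 18.35 tcp [508.13 177.04  41.  ] Ftool [[ -1.8 -14.5  -1. ]] Mtool [[ 0.46  0.16 -3.19]] along,n 537.33 27.98 yaw 0.2829
t 18.73 tcp [508.05 177.15  41.03] Ftool [[ -3.8 -17.4  -0.5]] Mtool [[ 0.36  0.23 -3.83]] along,n 537.27 28.3 yaw 0.2824
t 19.1 tcp [507.99 177.21  41.09] Ftool [[ -3.4 -21.   -0.9]] Mtool [[ 0.4   0.18 -4.52]] along,n 537.2 28.63 yaw 0.2819
```

```bash
for i in 1 2; do python3 -m pendant '[10,0,0,0,-0.004,10,0,0,0,0,10,0,0,0,0]' >/dev/null; python3 s.py;done
```

```text
t 19.48 tcp [508.06 177.2   41.09] Ftool [[ -3.2 -20.2  -0.4]] Mtool [[ 0.62  0.18 -4.44]] along,n 537.36 26.82 yaw 0.2852
t 19.85 tcp [508.1  177.19  41.1 ] Ftool [[ -3.4 -20.2  -0.5]] Mtool [[ 0.82  0.19 -4.44]] along,n 537.49 25.03 yaw 0.2885
```

```bash
python3 -m pendant '[10,0,-1,0,0.004,10,0,-1,0,0,10,0,-1,0,0,10,0,-0.5,0,0,10,0,0,0,0]' >/dev/null; python3 s.py;for i in 1 2 3; do python3 -m pendant '[10,0,0,1,0,10,0,0,1,0,10,0,0,0,0]' >/dev/null; python3 s.py;done
```

```text
t 20.48 tcp [508.25 176.97  40.97] Ftool [[ -1.5 -12.8  -0.4]] Mtool [[ 0.7   0.12 -2.83]] along,n 537.55 25.42 yaw 0.2875
t 20.85 tcp [509.19 177.21  40.91] Ftool [[ -4.7 -13.6  -3.9]] Mtool [[ 0.61  0.61 -2.76]] along,n 538.45 25.22 yaw 0.2878
t 21.23 tcp [511.11 177.75  40.93] Ftool [[ -5.4 -13.   -5.1]] Mtool [[ 0.58  0.7  -2.78]] along,n 540.44 25.16 yaw 0.2879
t 21.6 tcp [513.08 178.29  40.94] Ftool [[ -4.8 -13.3  -4. ]] Mtool [[ 0.52  0.59 -2.76]] along,n 542.49 25.09 yaw 0.2879
```

```bash
python3 -m pendant '[10,0,0,0,0.006,10,0,0,0,0]' >/dev/null; python3 s.py;for i in 1 2; do python3 -m pendant '[10,0,0,1,0,10,0,0,1,0,10,0,0,0,0]' >/dev/null; python3 s.py;done;  python3 -m pendant '[10,0,0,1,0,10,0,0,0,0]' >/dev/null; python3 s.py
```

```text
t 21.85 tcp [513.08 178.44  40.92] Ftool [[ -3.9 -13.4  -3.9]] Mtool [[ 0.38  0.55 -2.72]] along,n 542.4 28.08 yaw 0.2827
t 22.23 tcp [514.92 178.97  40.93] Ftool [[ -4.  -12.8  -3.5]] Mtool [[ 0.3   0.67 -2.72]] along,n 544.31 28.0 yaw 0.2828
t 22.6 tcp [516.88 179.54  40.95] Ftool [[ -4.2 -13.5  -4.1]] Mtool [[ 0.32  0.67 -2.78]] along,n 546.35 27.98 yaw 0.2829
t 22.85 tcp [517.82 179.78  40.92] Ftool [[ -4.6 -12.8  -3.9]] Mtool [[ 0.3   0.71 -2.69]] along,n 547.31 27.95 yaw 0.2829
```

```bash
for i in 1 2 3 4 5 6; do python3 -m pendant '[10,0,0,0.6,0,10,0,0,0,0]' >/dev/null; python3 s.py;done
```

```text
t 23.1 tcp [518.33 179.91  40.95] Ftool [[ -4.6 -13.1  -3.8]] Mtool [[ 0.22  0.65 -2.72]] along,n 547.84 27.96 yaw 0.2828
t 23.35 tcp [518.91 180.08  40.95] Ftool [[ -3.9 -12.5  -4.7]] Mtool [[ 0.3   0.69 -2.74]] along,n 548.44 27.96 yaw 0.2828
t 23.6 tcp [519.46 180.24  40.91] Ftool [[ -4.2 -12.4  -4.8]] Mtool [[ 0.28  0.69 -2.7 ]] along,n 549.01 27.88 yaw 0.283
t 23.85 tcp [520.05 180.41  40.93] Ftool [[ -4.9 -13.   -4. ]] Mtool [[ 0.16  0.73 -2.71]] along,n 549.63 27.91 yaw 0.2829
t 24.1 tcp [520.62 180.62  40.93] Ftool [[ -4.8 -13.1  -3.6]] Mtool [[ 0.24  0.67 -2.67]] along,n 550.24 27.92 yaw 0.283
t 24.35 tcp [521.23 180.75  40.94] Ftool [[ -4.2 -11.8  -4.5]] Mtool [[ 0.27  0.73 -2.65]] along,n 550.87 27.9 yaw 0.2829
```

```bash
for i in 1 2 3 4 5 6; do python3 -m pendant '[10,0,0,0.6,0,10,0,0,0,0]' >/dev/null; python3 s.py;done
```

```text
t 24.6 tcp [521.81 180.94  40.95] Ftool [[ -4.4 -13.6  -4.5]] Mtool [[ 0.25  0.66 -2.67]] along,n 551.47 27.9 yaw 0.2829
t 24.85 tcp [522.29 181.08  40.94] Ftool [[ -5.2 -12.3  -5.5]] Mtool [[ 0.27  0.77 -2.66]] along,n 551.96 27.92 yaw 0.2829
t 25.1 tcp [522.35 181.09  40.92] Ftool [[ -7.  -12.6  -6.5]] Mtool [[ 0.24  0.99 -2.64]] along,n 551.98 27.9 yaw 0.2829
t 25.35 tcp [522.45 181.1   40.93] Ftool [[ -9.3 -12.7  -8.4]] Mtool [[ 0.27  1.33 -2.58]] along,n 552.04 27.9 yaw 0.2829
t 25.6 tcp [522.49 181.11  40.92] Ftool [[-10.  -12.5 -10.7]] Mtool [[ 0.28  1.59 -2.49]] along,n 552.03 27.91 yaw 0.2829
t 25.85 tcp [522.53 181.1   40.88] Ftool [[-12.  -13.  -11.1]] Mtool [[ 0.24  1.89 -2.46]] along,n 552.02 27.92 yaw 0.2828
```

```bash
for i in 1 2 3; do python3 -m pendant '[10,0,0,0.7,0,10,0,0,0,0]' >/dev/null; python3 s.py;done; python3 -m pendant '[10,0,0,0,0,10,0,0,0,0,10,0,0,0,0,10,0,0,0,0]' >/dev/null; python3 s.py
```

```text
t 26.1 tcp [522.63 181.09  40.91] Ftool [[-14.1 -13.3 -13.1]] Mtool [[ 0.32  2.21 -2.47]] along,n 552.06 27.9 yaw 0.2828
t 26.35 tcp [522.61 181.09  40.83] Ftool [[-15.6 -12.1 -14.6]] Mtool [[ 0.2   2.68 -2.42]] along,n 551.98 27.83 yaw 0.2829
t 26.6 tcp [522.65 181.1   40.82] Ftool [[-18.6 -12.7 -17.7]] Mtool [[ 0.24  2.96 -2.36]] along,n 551.96 27.85 yaw 0.2829
t 27.1 tcp [522.64 181.11  40.83] Ftool [[-18.3 -12.4 -18.4]] Mtool [[ 0.22  2.9  -2.31]] along,n 551.95 27.84 yaw 0.2829
```

```bash
python3 -m pendant '[10,0,0,-1,0,10,0,0,-1,0,10,0,0,-1,0,10,0,0,-0.7,0,10,0,0,0,0]' >/dev/null; python3 s.py;python3 -m pendant '[10,0,-1,0,0,10,0,-1,0,0,10,0,-1,0,0,10,0,0,0,0,10,0,0,0,0]' >/dev/null; python3 s.py
```

```text
t 27.73 tcp [522.6  181.16  40.88] Ftool [[ -5.6 -13.1  -6.3]] Mtool [[ 0.33  1.07 -2.61]] along,n 552.24 27.97 yaw 0.2828
t 28.35 tcp [522.63 180.97  40.78] Ftool [[-4.6 -6.6 -6.5]] Mtool [[ 0.41  1.02 -1.3 ]] along,n 552.28 26.79 yaw 0.2848
```

```bash
for i in 1 2; do python3 -m pendant '[10,0,0,0,0.004,10,0,0,0,0,10,0,0,0,0]' >/dev/null; python3 s.py;done
```

```text
t 28.73 tcp [522.58 181.01  40.79] Ftool [[-5.2 -6.5 -6.1]] Mtool [[ 0.21  1.08 -1.32]] along,n 552.14 28.68 yaw 0.2815
t 29.1 tcp [522.52 181.02  40.79] Ftool [[-5.6 -6.3 -4.7]] Mtool [[-0.    1.08 -1.25]] along,n 551.98 30.53 yaw 0.2782
```

```bash
python3 -m pendant '[10,-0.3,0,0,0,10,0,0,0,0,10,0,0,0,0]' 20 >/dev/null; python3 s.py; python3 -m pendant '[23.5,0,0,0,0,24.5,0,0,0,0,26,0,0,0,0,28,0,0,0,0,30,0,0,0,0,32,0,0,0,0,32,0,0,0,0]'; python3 s.py
```

```text
t 29.48 tcp [522.5  181.01  40.81] Ftool [[-1.5 -6.  -5.1]] Mtool [[-0.03  0.89 -1.35]] along,n 551.96 30.47 yaw 0.2783
clock: 30.35
tcp_pos: [0.5242, 0.1835, 0.0414]
orientation: [-0.219, 1.559, 0.22]
contact_force: [-0.0, 0.6, -0.1]
grip_width: 0.0318
t 30.35 tcp [524.19 183.51  41.35] Ftool [[0.1 0.6 0.1]] Mtool [[-0.01  0.04 -0.03]] along,n 554.5 31.97 yaw 0.2792
```

```bash
python3 -m pendant '[32,0,1,0,0,32,0,1,0,0,32,0,0.5,0,0,32,0,0,0,0]' >/dev/null; python3 s.py; for i in 1 2 3; do python3 -m pendant '[32,0,0.7,0,0,32,0,0,0,0]' >/dev/null; python3 s.py;done
```

```text
t 30.85 tcp [523.35 185.24  41.18] Ftool [[-0.1 -0.6  0. ]] Mtool [[-0.05  0.01 -0.12]] along,n 554.11 34.15 yaw 0.2786
t 31.1 tcp [523.33 185.32  41.19] Ftool [[-0.  -2.4 -0.1]] Mtool [[-0.01  0.   -0.59]] along,n 554.1 34.51 yaw 0.2781
t 31.35 tcp [523.29 185.38  41.2 ] Ftool [[-1.2 -5.9  0.6]] Mtool [[-0.08 -0.05 -1.06]] along,n 554.06 34.81 yaw 0.2776
t 31.6 tcp [523.29 185.44  41.25] Ftool [[-1.3 -7.3  0.5]] Mtool [[-0.09  0.   -1.42]] along,n 554.06 35.12 yaw 0.2771
```

```bash
python3 -m pendant '[32,0,-0.7,0,0,32,0,-0.7,0,0,32,0,-0.7,0,0,32,0,-1.5,0,0,32,0,-1.5,0,0,32,0,-1,0,0,32,0,0,0,0]' >/dev/null; python3 s.py; python3 -m pendant '[32,-3,0,0,0,32,-5,0,0,0,32,-10,0,0,0,32,-20,0,0,0,32,-20,0,0,0,32,-25,0,0,0,32,-25,0,0,0,32,-25,0,0,0,32,0,0,0,0]'
python3 - <<'E'
from h import *
o=np.load("pics/scene0.npz")
p,d=viewer.grab_frame("scene")
P=cloud("scene",d);x,y,z=P[...,0],P[...,1],P[...,2];g=p.astype(int).sum(2)
m=(np.hypot(x-.522,y-.18)<.085)&(z>.03)&(z<.042)&(g>330)
print(rect(P[m]),m.sum())
cv2.imwrite("pics/scene3.png",cv2.resize(p[200:340,330:480,::-1],None,fx=4,fy=4,interpolation=2))
E
```

```text
t 32.48 tcp [524.36 181.6   41.18] Ftool [[-0.7 -0.1  0.7]] Mtool [[-0.04  0.05  0.05]] along,n 554.09 30.31 yaw 0.2788
clock: 33.6
tcp_pos: [0.5258, 0.182, 0.1767]
orientation: [-0.217, 1.555, 0.22]
contact_force: [0.9, 0.7, -0.6]
grip_width: 0.0319
(array([531. , 181.7, 151. ,  76.3]), np.float64(0.288)) 1118
```

View pics/scene3.png

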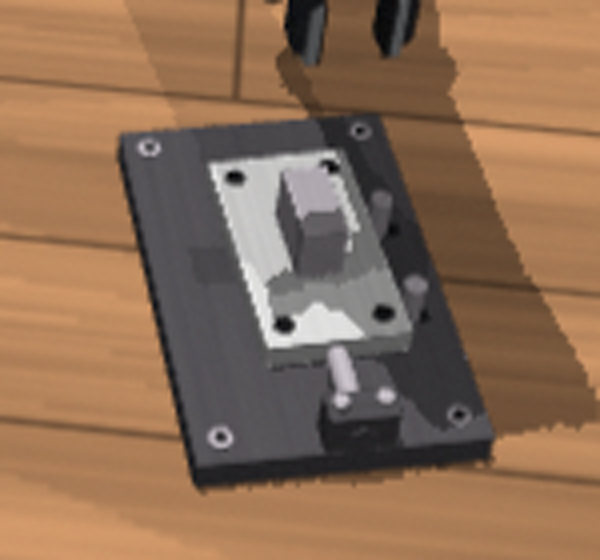

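The plate lies flat in the picture, with its long side on both dowels at (382,215) and (415,300) and its end at the screw at (335,350). I'll confirm the stop contact with one light push on the block's rear face, using closed fingers.

```bash
python3 -c "
from h import *;go((.4805,.1688,.177),(.4805,.1688,.05))"
```

```text
t 33.65 tcp [524.9 181.7 175.2] F [ 0.7 -0.1 -0. ] M [-0.04  0.01  0.01] w 31.7 toolx [ 0.002  0.001 -1.   ] tooly ang 1.8495
 to [0.4805 0.1688 0.177 ] shift mm [ -1.9  -0.2 -46.2]
 to [0.4805 0.1688 0.05  ] shift mm [ 1.27e+02 -1.00e-01 -3.00e-01]
```

```bash
python3 -m pendant '[0,0,0,-10,0,0,0,0,-18,0,0,0,0,-18,0,0,20,0,0,0,0,30,0,0,0,0,30,0,0,0,0,25,0,0,0,0,15,0,0,0,0,5,0,0,0,0,0,0,0,0]'; python3 s.py; for i in 1 2 3; do python3 -m pendant '[0,0,0,1.5,0,0,0,0,1.5,0,0,0,0,0,0]' >/dev/null; python3 s.py;done
```

```text
clock: 34.9
tcp_pos: [0.4802, 0.1688, 0.0493]
orientation: [-0.219, 1.56, 0.219]
contact_force: [-0.3, -0.2, -0.9]
grip_width: -0.0
t 34.9 tcp [480.17 168.75  49.3 ] Ftool [[ 0.9 -0.1 -0.3]] Mtool [[-0.06 -0.04  0.01]] along,n 508.06 30.18 yaw 0.2786
t 35.27 tcp [483.52 169.83  49.61] Ftool [[-0.1  0.2  0.1]] Mtool [[0.04 0.02 0.01]] along,n 511.63 30.3 yaw 0.2787
t 35.65 tcp [486.11 170.5   49.2 ] Ftool [[0.5 1.2 0.3]] Mtool [[-0.01 -0.01 -0.01]] along,n 514.26 30.23 yaw 0.2786
t 36.02 tcp [488.97 171.31  49.19] Ftool [[-0.4  0.8 -0.6]] Mtool [[-0.03 -0.01  0.  ]] along,n 517.23 30.2 yaw 0.2787
```

```bash
for i in 1 2 3 4 5 6; do python3 -m pendant '[0,0,0,0.6,0,0,0,0,0,0]' >/dev/null; python3 s.py;done
```

```text
t 36.27 tcp [489.06 171.33  49.08] Ftool [[-1.1  0.5 -0.8]] Mtool [[-0.07  0.27 -0.01]] along,n 517.29 30.17 yaw 0.2787
t 36.52 tcp [489.24 171.36  49.05] Ftool [[-2.6  0.  -4.5]] Mtool [[-0.01  0.81 -0.  ]] along,n 517.42 30.13 yaw 0.2787
t 36.77 tcp [489.33 171.38  48.94] Ftool [[-3.5  0.2 -5. ]] Mtool [[-0.06  1.18  0.04]] along,n 517.47 30.11 yaw 0.2788
t 37.02 tcp [489.36 171.37  48.83] Ftool [[-4.4 -0.5 -7.1]] Mtool [[-0.02  1.33  0.07]] along,n 517.44 30.05 yaw 0.2788
t 37.27 tcp [489.4  171.37  48.73] Ftool [[-5.6  0.3 -8.5]] Mtool [[0.02 1.64 0.06]] along,n 517.43 30.05 yaw 0.2788
t 37.52 tcp [489.41 171.37  48.59] Ftool [[-6.9  0.8 -9.3]] Mtool [[-0.02  1.94  0.09]] along,n 517.38 30.02 yaw 0.2789
```

```bash
python3 -m pendant '[0,0,0,-1,0,0,0,0,-2,0,0,0,0,-3,0,0,0,0,-6,0,0,-5,0,0,0,0,-15,0,0,0,0,-30,0,0,0,0,-30,0,0,0,0,-30,0,0,0,0,0,0,-30,0,0,0,0,-40,0,0,0,0,0,0]'
python3 - <<'E'
from h import *
for c in("scene","top"):
    p,d=viewer.grab_frame(c);P=cloud(c,d);x,y,z=P[...,0],P[...,1],P[...,2]
    k=(np.hypot(x-.522,y-.18)<.04)&(z>.062)&(z<.08);print(c,rect(P[k]) if k.sum()>5 else None,p.shape)
    if c=="scene":cv2.imwrite("pics/scene4.png",cv2.resize(p[200:340,330:480,::-1],None,fx=4,fy=4,interpolation=2))
E
```

```text
clock: 39.02
tcp_pos: [0.4113, 0.1488, 0.16]
orientation: [-0.219, 1.56, 0.219]
contact_force: [0.4, 0.0, 0.7]
grip_width: -0.0001
scene (array([523.3, 178.9,  49.3,  24.4]), np.float64(0.277)) (480, 640, 3)
top (array([520. , 179.4,  46.1,  24.2]), np.float64(0.332)) (480, 640, 3)
```

View pics/scene4.png

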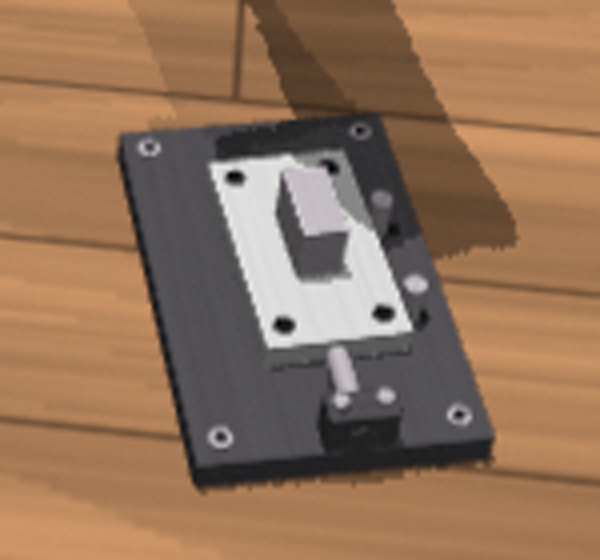

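The plate is unchanged and seated: its side is at the dowels (382,210) and (415,290), its end is at the screw (338,350), and the gripper is clear.

```bash
python3 -c "
from bench import r
print(r.hand_in())"
```

```text
the job is handed in; nothing more can be done
None
```

The die plate is lying flat on the bed against both dowels and the stop screw. The job was handed in at about 39 s, with the gripper clear.

**What I did:**
- **Placing:** I gripped the silver plate by its block, lifted it over and laid it on the bed by feel.
- **Dowels:** I pushed it sideways to about 20 N in total. The measured moment put that at roughly 9 to 11 N on each dowel.
- **Stop:** I slid it about 14 mm along the dowels until the end met the screw. I pressed there to about 18 N at the wrist, part of which was friction.
- **Release:** I eased the forces off and opened the gripper.

**Last checks:**
- **Sideways:** after release, a light push of about 7 N met firm resistance at once, with the moment showing both dowels loaded.
- **Along the dowels:** a push of about 9 N on the block towards the stop also met firm resistance at once.
- **Pictures:** the final one shows the plate seated and nothing touching it.

**What disagreed or is less certain:**
- **Plate angle:** the cameras differed on the final block angle: 0.277 rad from the scene camera and 0.332 rad from the top camera. The scene camera fits the felt value of about 0.28, so I put the difference down to coarse depth points. A depth fit of the whole plate was also unusable because it took in the screw.
- **Dowel load while sliding:** for the first few millimetres of the slide, and again briefly while easing off, nearly all the side load was on the second dowel. Dowel A may have been momentarily unloaded. I turned the plate slightly each time to correct this.

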